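# Dock the hand tipper and tip its coupling into a bin with the stick

## Task

Lift the blue hand tipper by its black handle, keeping it level so that the white coupling stays on the tray, set it fully home in its dock with the tray end between the two bins, and let go. Then take the red-knobbed spring-centred stick, tilt it sideways to the side of the yellow bin and hold it well over for two seconds, so that the coupling rolls into the yellow bin; then let the stick return to its centre with the tipper still seated. Do not touch the coupling or the bins with the robot, and leave everything else where it is.

Things in the scene. Friction and masses are not known exactly. Their poses are not given: they have to be found in the camera images.
- handle (a point): Loose hand tipper, 0.67 kg without its load. Base 180 x 84 x 25 mm along own x (from -85 to +95 mm of this point); the tray is at the +x end, the stick at the -x end. This point is where to grip: in its upright black handle, 40 mm wide (own y) and 24 mm thick (x), 100 mm above the tipper's underside, 16 mm below the handle's top. Pinch it across y, from above.
- knob (a point): Centre of the red ball knob (28 mm diameter) of the tipper's joystick. Upright it is 60 mm from the handle point towards own -x and 30 mm higher (130 mm above the underside); the pivot is 70 mm straight below it. The shaft below the knob is 10 mm thick, bare for 45 mm. It also gives fore and aft against a spring, which moves nothing.
- stick: The stick with its knob (origin at the pivot, 60 mm above the tipper's underside).
- rocker (a joint): Sideways tilt of stick and tray together, rad, about the tipper's own x: 0 upright (spring-centred); positive leans the knob to the tipper's own +y and tips the tray's +y side down; stops at +-0.5. Spring about 0.3 N m/rad: about 1.7 N at the knob holds 0.4 rad. The coupling starts to roll beyond about 0.2 rad and rolls off well at 0.35 to 0.45.
- fitting_center (a point): Centre of the loose white pipe coupling with a black bore, a cylinder 50 mm diameter x 60 mm long, 0.1 kg. It lies along x on the aluminium tray (74 x 140 mm, a shallow V rising 0.2 rad to each side), 63 mm from the handle towards own +x; its top is about 139 mm above the tipper's underside. The tray begins 26 mm from the handle point. Jerks make it roll off.
- fitting: The same coupling (origin on its rim).
- dock_seat (a point): Fixed grey dock: shallow pocket 188 (own x) x 92 mm (own y), floor 6 mm above the table, walls 16 mm above the floor. Own +x points away from the robot within 15 degrees; the wall at that end is white and the tipper's tray end goes there, between the bins. This point lies on the pocket floor; the docked tipper's handle point is 100 mm straight above it.
- yellow_bin: Fixed yellow open bin 150 x 150 x 55 mm high, 5 mm walls, left or right of the dock's far end. Origin at the centre of its underside.
- green_bin: Fixed green open bin, same size, on the other side of the dock's far end.
- spray_can: Bystander: red spray can, 56 mm diameter, 170 mm high; origin at the centre of its underside.
- jug: Bystander: purple bottle with a white cap, 84 mm diameter, 190 mm high; origin at the centre of its underside.
- tape_roll: Bystander: grey roll of tape lying flat, 100 mm diameter, 45 mm high; origin at the centre of its underside.
- jar: Bystander: small amber jar, 48 mm diameter, 60 mm high; origin at the centre of its underside.
- wrench: Bystander: steel wrench, 180 mm long, lying along its own x.
- tee: Bystander: copper tee fitting, about 104 x 80 x 48 mm.
There are look-alikes about, which are no part of the job. Leave any turquoise look-alike of the part that bears handle alone.

How it is judged:
By the outcome, as a careful person would: the job done as asked, in the order asked, and still so for the second after the job is handed in, with the robot touching nothing.
It also fails if it takes over 61 s, if anything falls off the work surface, if the arm or the gripper's body presses on something with over 40 N, if the wrist force passes 120 N, or if a joint passes its speed limit or range.

## Robot

A 6-joint arm with a two-finger parallel gripper is mounted at the origin on the work surface. World frame = base frame: x ahead of the robot, y to its left, z up, the work surface at z = 0. Lengths are in m, angles in rad, forces in N, time in s.
With the tool pointing down it reaches from about 0.3 to 0.875 m from the base axis. Payload 6.4 kg.
Tool frame: the origin (TCP) lies at the very end of the fingers, on their centre line; the grasp point (between the pads) lies grip_point_offset behind it (grip_point_offset is the distance from the TCP to the grasp point, in m); y points along the fingers, x is the direction in which the jaws open and shut, and the axes are right-handed (so a half turn about y gives the same grasp; the last joint's range is limited). The gripper opens to 85 mm and grips with 20 to 120 N. Pads are 22 mm wide; open, the fingers measure 114 mm over their backs; the gripper's body (76 mm by 85 mm) begins 54 mm behind the grasp point. The pads swing forward as they close: fully open they stand 13 mm farther back than shut.
Start: joints at [-0.206, 0.181, 1.607, -0, 1.354, -0.206], TCP at [0.575, 0, 0.231] pointing down, gripper open.
Joint ranges: [-2.99, 2.99], [-0.89, 2.07], [0.3, 2.58], [-1.14, 4.28], [0, 2.63], [-3.12, 3.12]. Speed limits (rad/s): [2.57, 2.57, 3.01, 3.14, 3.14, 3.14].

## Interface

Orientations are given as a unit quaternion [w, x, y, z].
In Python, from bench import get_obs, camera, camera_model, hand_in, grip_point_offset gives the robot as it stands.
- The arm moves only by the shell command python3 -m jog 'ROWS'. ROWS is JSON, a list of rows, each a list of 7 numbers: the shift along the tool's x, y, z in mm, then the turn, a rotation vector about the tool's x, y, z in degrees, then the gripper's target within -1 to 1 (shut at 1, half-way at 0, fully open at -1). In form: [[x, y, z, ax, ay, az, grip], ...]. A call has 1 to 8 rows; each row shifts and turns the commanded pose from where the row before left it, along the tool's axes as they then stand; what a row does not reach is not made up. A row lasts 1/12 s, in which the tool goes at most 41.7 mm and 7.16 degrees, less where a joint would pass 70% of its speed; a pose out of reach is approached as far as the arm can. A call is refused whole if a number of a shift passes 41.7 or a number of a turn 7.16, either way. A call with a gripper value outside its range is refused whole. The fingers move at their own pace and stop on an object; the grip force is fixed at half the most. Time passes only in rows, so rows that do not move let the fingers close. It gives the time, the measured TCP pose, the force and the opening at its end, in the units of the state.
- get_obs(): the state, without advancing time (a new reading comes with each control period).
- camera(name): name is "scene" or "side" or "wrist"; returns the picture (480x640x3 uint8, blue, green, red); there is no depth.
- camera_model(name): a dict with "K" (3x3 intrinsics, pixels), "pose" (4x4, takes a point from camera to world coordinates). Camera axes: x right, y down, z forward; pixel columns grow to the right and rows downward; lengths in m; the calibration is good to about 2 mm. A picture is of the moment at which its call begins: read the wrist's pose just before it. camera_model takes no time and is no camera call; for the wrist camera it gives the pose at the moment of the call.
- hand_in(): hands the job in, once; it reports no verdict.
The state is a dict: "time_s": time; "q": joint angles; "dq": joint speeds; "joint_efforts": joint torques, N m; "eef_pos": TCP position; "eef_rot": TCP orientation; "wrist_force": force on the tool from outside, world axes, zero at the start; "torque": the same for the moment, N m; "opening": opening from 0.0 (shut) to 1.0 (fully open).
Only numpy, scipy, OpenCV 4.12 (cv2) and the standard library are available. Lean on these libraries where they do the work, as an engineer would, in place of code of your own. Each camera call takes 0.05 s, during which the arm holds its last target.

## Working session

There is one attempt and no reset: what is moved stays moved. The work goes in short steps, Python scripts to look and compute and a shell command to move; the robot and the scene stay as the last step left them, time stands still between calls to the robot, and variables do not carry over. Pictures are saved under pics/ and viewed, and the job is handed in when it is done.

```bash
ls; mkdir -p pics
python3 - <<'E'
from bench import *
import cv2
import numpy as np
o=get_obs();print({k:np.round(v,3) for k,v in o.items()}, grip_point_offset)
for n in ["scene","side","wrist"]:
    m=camera_model(n);print(n,np.round(m["K"],1).tolist(),np.round(m["pose"],4).tolist())
    cv2.imwrite(f"pics/{n}0.png",camera(n))
E
```

```text
pics
{'time_s': np.float64(0.0), 'q': array([-0.206,  0.182,  1.608,  0.   ,  1.354, -0.206]), 'dq': array([ 0.   , -0.001,  0.002, -0.   , -0.   ,  0.   ]), 'joint_efforts': array([ 0.0000e+00, -4.4487e+01, -3.5134e+01, -0.0000e+00,  9.0000e-03,
        0.0000e+00]), 'eef_pos': array([0.574, 0.   , 0.23 ]), 'eef_rot': array([ 0.707, -0.707,  0.001,  0.001]), 'wrist_force': array([-0.605,  0.239,  0.002]), 'torque': array([ 0.   ,  0.063, -0.032]), 'opening': np.float64(0.999)} 0.0187
scene [[608.6, 0.0, 321.2], [0.0, 608.6, 239.3], [0.0, 0.0, 1.0]] [[0.6707, 0.5818, -0.46, 1.2624], [0.7416, -0.5129, 0.4325, -0.6755], [0.0157, -0.6312, -0.7754, 1.3276], [0.0, 0.0, 0.0, 1.0]]
side [[602.4, 0.0, 310.9], [0.0, 602.4, 249.8], [0.0, 0.0, 1.0]] [[-0.8722, -0.2417, 0.4253, -0.1259], [-0.4892, 0.4394, -0.7534, 1.1665], [-0.0048, -0.8652, -0.5015, 0.8976], [0.0, 0.0, 0.0, 1.0]]
wrist [[428.1, 0.0, 321.5], [0.0, 428.1, 233.8], [0.0, 0.0, 1.0]] [[1.0, 0.0005, -0.0019, 0.5753], [-0.0001, -0.9574, -0.2889, 0.0747], [-0.002, 0.2889, -0.9574, 0.3739], [0.0, 0.0, 0.0, 1.0]]
```

View pics/scene0.png

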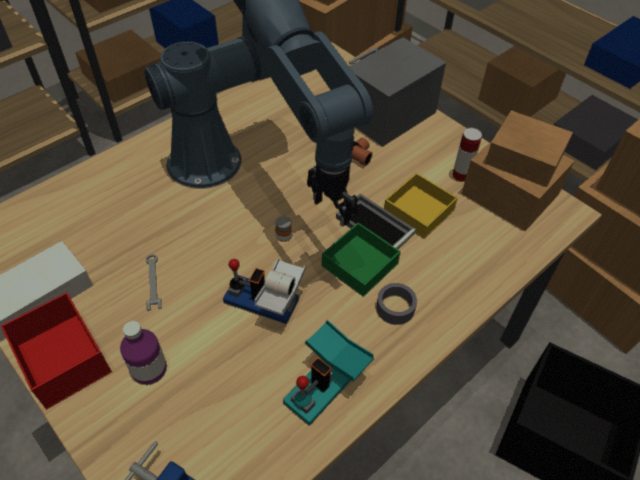

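View pics/side0.png

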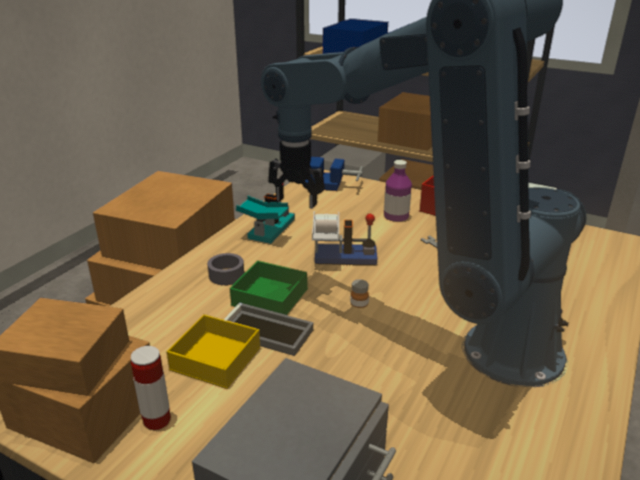

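View pics/wrist0.png

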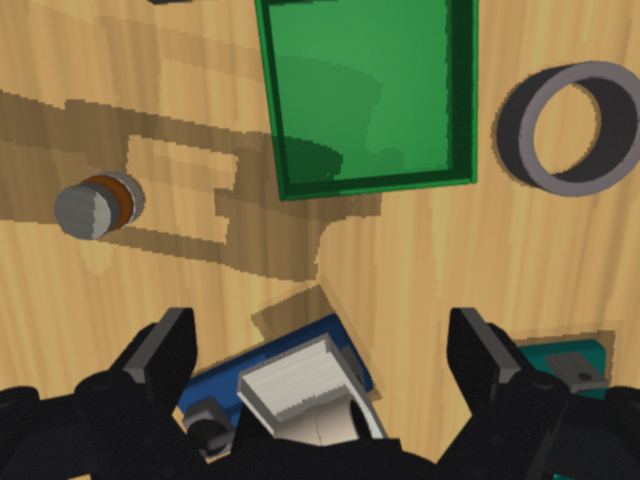

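```bash
cat > h.py <<'E'
import numpy as np, cv2
from bench import *
def crop(img,x0,y0,w,h,s,out):
    cv2.imwrite(out,cv2.resize(img[y0:y0+h,x0:x0+w],None,fx=s,fy=s,interpolation=cv2.INTER_CUBIC))
def ray(m,u,v):
    K,T=np.array(m["K"]),np.array(m["pose"]); d=T[:3,:3]@np.linalg.solve(K,[u,v,1.]); return T[:3,3],d
def atz(m,u,v,z):
    c,d=ray(m,u,v); return c+d*(z-c[2])/d[2]
def tri(*obs):
    A=np.zeros((3,3));b=np.zeros(3)
    for m,u,v in obs:
        c,d=ray(m,u,v);d=d/np.linalg.norm(d);P=np.eye(3)-np.outer(d,d);A+=P;b+=P@c
    return np.linalg.solve(A,b)
def proj(m,p):
    T=np.linalg.inv(m["pose"]);q=np.array(m["K"])@(T[:3,:3]@np.array(p)+T[:3,3]);return q[:2]/q[2]
E
python3 - <<'E'
from h import *
s=cv2.imread("pics/scene0.png");d=cv2.imread("pics/side0.png")
crop(s,215,245,100,80,8,"pics/a.png")
crop(s,310,165,160,120,5,"pics/b.png")
crop(d,300,200,100,75,8,"pics/c.png")
crop(d,160,255,160,120,5,"pics/d.png")
E
```

```text
(no output)
```

View pics/a.png

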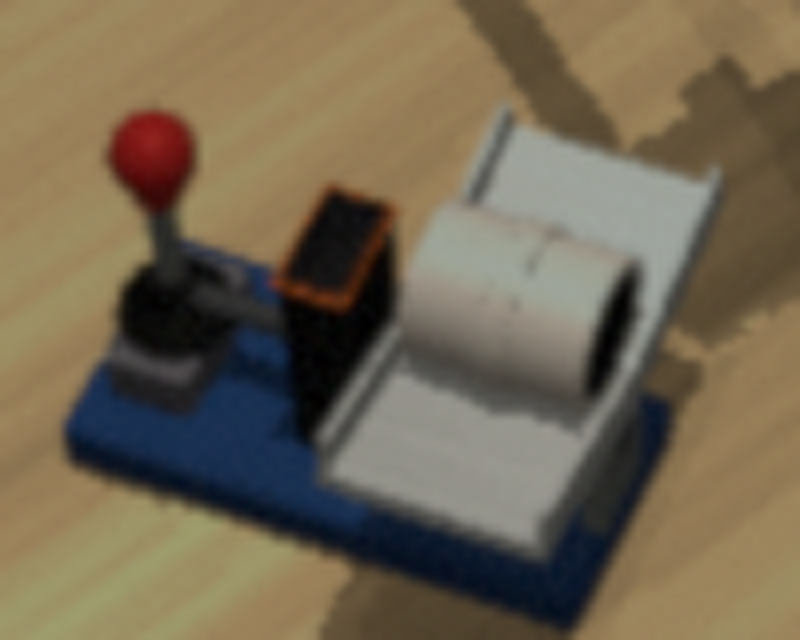

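View pics/b.png

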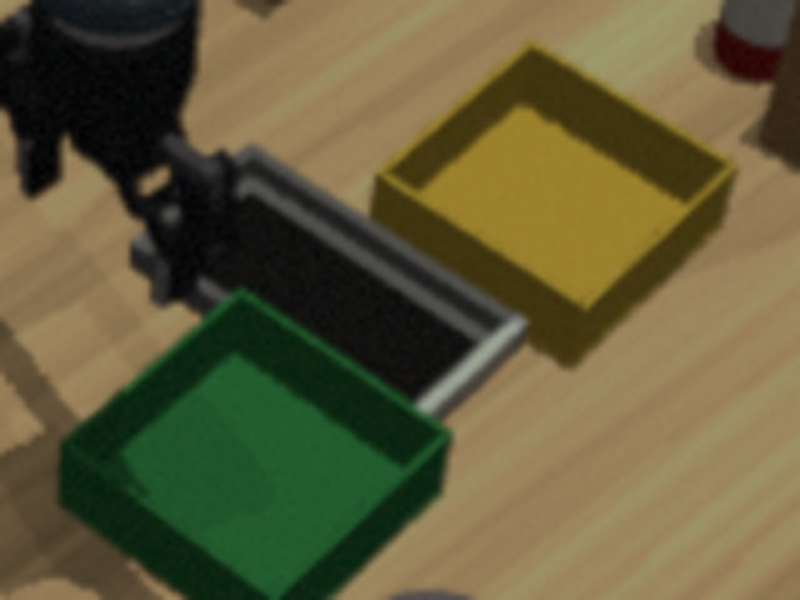

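View pics/c.png

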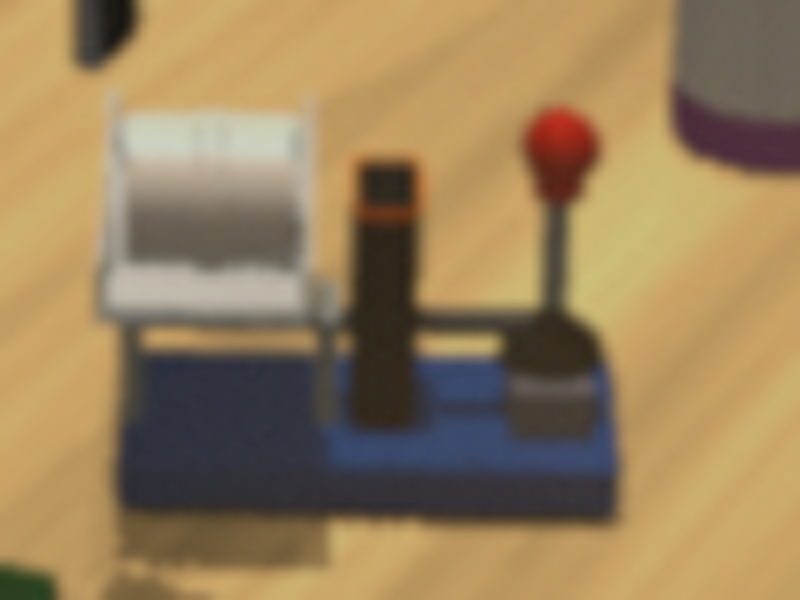

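View pics/d.png

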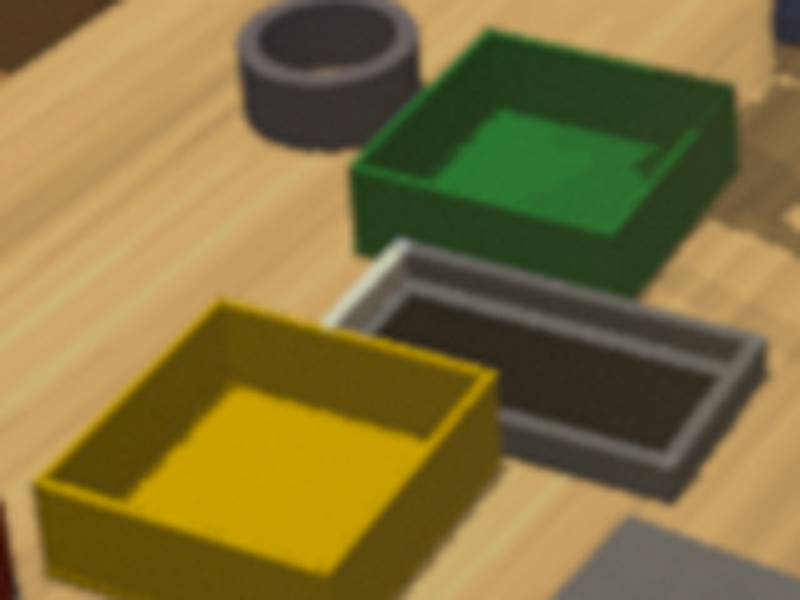

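```bash
cat > fit.py <<'E'
from h import *
from scipy.optimize import least_squares
S=camera_model("scene");D=camera_model("side")
def a(u,v):return (S,215+u/8-.44,245+v/8-.44)
def c(u,v):return (D,300+u/8-.44,200+v/8-.44)
# own coords rel. handle foot
obs=[(a(152,152),(-.06,0,.13)),(c(561,143),(-.06,0,.13)),
(a(335,187),(-.012,.02,.116)),(a(395,207),(.012,.02,.116)),(a(345,303),(.012,-.02,.116)),(a(280,283),(-.012,-.02,.116)),
(c(357,160),(.012,-.02,.116)),(c(418,162),(-.012,-.02,.116)),(c(420,215),(-.012,.02,.116)),(c(355,215),(.012,.02,.116)),
(a(70,462),(-.085,-.042,0)),(a(572,628),(.095,-.042,0)),(a(672,400),(.095,.042,.025)),
(c(120,510),(.095,.042,0)),(c(615,520),(-.085,.042,0))]
def P(p,o):
    cs,sn=np.cos(p[2]),np.sin(p[2]);return [p[0]+cs*o[0]-sn*o[1],p[1]+sn*o[0]+cs*o[1],o[2]]
f=lambda p:np.concatenate([proj(m,P(p,o))-[u,v] for (m,u,v),o in obs])
r=least_squares(f,[.5,-.2,0],loss='soft_l1');print("tipper",r.x,np.degrees(r.x[2]));print(np.round(r.fun.reshape(-1,2) if r.fun.size==30 else r.fun,1))
def b(u,v,z):return atz(S,310+u/5-.4,165+v/5-.4,z)
def d(u,v,z):return atz(D,160+u/5-.4,255+v/5-.4,z)
z=.022
print("dock FL,NL scene",b(525,322,z),b(250,148,z))
print("dock FR,NR,NL side",d(400,240,z),d(765,343,z),d(672,465,z))
print("inner floor side NR? NL", d(715,375,.006))
for n,g,q in (("Y",b,[(530,42),(735,170),(585,308),(378,180)]),("Ys",d,[(218,300),(497,373),(328,573),(37,485)]),("G",b,[(243,292),(450,435),(280,597),(65,445)]),("Gs",d,[(490,30),(735,88),(612,237),(355,170)])):
    print(n,[g(*t,.055)[:2].round(3).tolist() for t in q],np.mean([g(*t,.055)[:2] for t in q],axis=0))
print(tri((S,310+0,0+0),(D,0,0)) if 0 else '')
E
python3 fit.py
```

```text
tipper [ 0.52145472 -0.19314054  0.45841072] 26.26499942120944
[[ 0.4  0.1]
 [-0.   0.6]
 [-0.8 -0.9]
 [ 0.5 -0.5]
 [-0.2 -0.1]
 [-1.  -0.7]
 [-0.4 -0.8]
 [ 0.4 -0.9]
 [ 0.3 -0.9]
 [-0.2 -1.1]
 [-0.6  0.7]
 [ 0.5  2.6]
 [ 0.9 -0.1]
 [-0.9  1. ]
 [ 0.5  1.3]]
dock FL,NL scene [0.63388018 0.27482901 0.022     ] [0.4355019  0.25249348 0.022     ]
dock FR,NR,NL side [0.64426099 0.16925369 0.022     ] [0.44158523 0.15498317 0.022     ] [0.43411322 0.2548622  0.022     ]
inner floor side NR? NL [0.4606459  0.17024191 0.006     ]
Y [[0.504, 0.415], [0.652, 0.426], [0.665, 0.283], [0.523, 0.266]] [0.58606715 0.34760891]
Ys [[0.662, 0.289], [0.516, 0.272], [0.503, 0.419], [0.647, 0.434]] [0.58177674 0.3532181 ]
G [[0.532, 0.15], [0.677, 0.162], [0.691, 0.021], [0.546, 0.004]] [0.61137507 0.08419981]
Gs [[0.687, 0.021], [0.541, 0.008], [0.526, 0.155], [0.67, 0.168]] [0.60615007 0.08806264]
```

```bash
python3 -m jog '[[-6,0,40,0,0,0,-1],[-6,-10,40,0,0,0,-1],[-6,-10,40,0,0,0,-1],[-6,-10,40,0,0,0,-1],[-6,0,40,0,0,0,-1],[-5,0,40,0,0,0,-1],[0,0,0,0,0,0,-1],[0,0,0,0,0,0,-1]]'
python3 - <<'E'
from h import *
import pickle
m=camera_model("wrist");i=camera("wrist");cv2.imwrite("pics/w1.png",i);pickle.dump(m,open("w1.pkl","wb"))
cv2.imwrite("pics/s1.png",camera("scene"))
E
```

```text
time_s: 0.82
eef_pos: [0.5391, 0.242, 0.2609]
eef_rot: [-0.707, 0.707, 0.001, -0.002]
wrist_force: [-0.3, -0.1, 0.4]
opening: 1.001
```

View pics/w1.png

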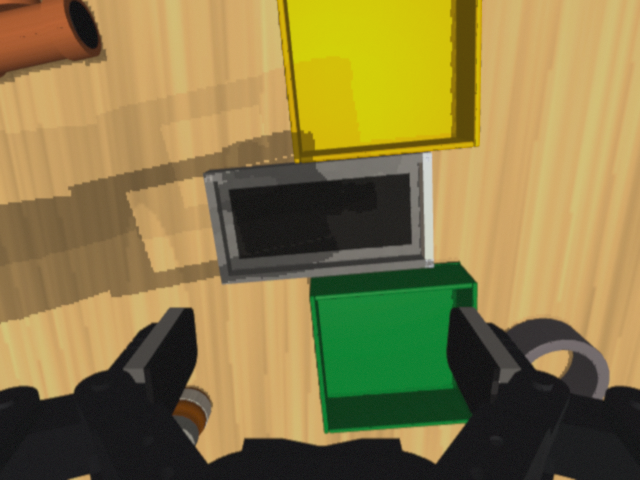

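Run:
```python
from h import *
i=cv2.imread("pics/w1.png")
crop(i,195,140,250,150,3.2,"pics/e.png")
```

```text
(no output)
```

View pics/e.png

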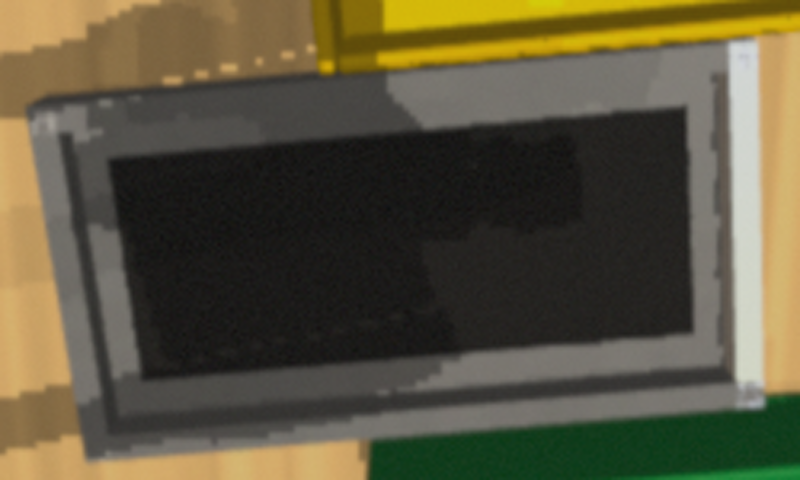

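Run:
```python
from h import *
import pickle
m=pickle.load(open("w1.pkl","rb"))
g=lambda u,v,z:atz(m,195+u/3.2-.35,140+v/3.2-.35,z)[:2]
def rep(n,q,z):
    p=np.array([g(u,v,z) for u,v in q]);e=[p[1]-p[0],p[2]-p[3],p[0]-p[3],p[1]-p[2]]
    a=[np.degrees(np.arctan2(t[1],t[0])) for t in e]; print(n,p.mean(0).round(4),np.round(a,2),[np.linalg.norm(t).round(4) for t in e])
rep("outer",[(30,108),(757,38),(765,407),(90,460)],.022)
rep("mat",[(110,158),(685,107),(692,332),(142,380)],.006)
```

```text
outer [0.5402 0.2133] [ 5.72  5.1  95.43 95.73] [np.float64(0.2028), np.float64(0.2034), np.float64(0.107), np.float64(0.1092)]
mat [0.5394 0.2131] [ 5.36  5.54 94.81 95.39] [np.float64(0.1691), np.float64(0.1698), np.float64(0.0697), np.float64(0.0692)]
```

```bash
cat > plan.py <<'E'
import numpy as np
from scipy.spatial.transform import Rotation as R
from bench import get_obs
def plan(target,yaw,n,grip,start=None,syaw=None,wait=0):
    # tool x heading = yaw deg in world; tool y down; prints rows
    o=get_obs(); p=np.array(o["eef_pos"] if start is None else start)
    w,x,y,z=o["eef_rot"];X=R.from_quat([x,y,z,w]).as_matrix()
    if syaw is None: syaw=np.degrees(np.arctan2(X[1,0],X[0,0]))
    d=(yaw-syaw+180)%360-180; rows=[];h=syaw
    for k in range(n):
        a=np.radians(h);tx=np.array([np.cos(a),np.sin(a),0]);tz=np.array([-np.sin(a),np.cos(a),0])
        s=1000*(np.array(target)-p)/(n-k)
        r=[round(float(s@tx),1),round(float(-s[2]),1),round(float(s@tz),1),0,round(-(yaw-h+180)%360/ (n-k) if 0 else float(-((yaw-h+180)%360-180)/(n-k)),2),0,grip]
        p=p+(r[0]*tx+r[2]*tz+np.array([0,0,-r[1]]))/1000;h=h-r[4];rows.append(r)
    print("from yaw",syaw,"end",p.round(4),h);print(str(rows).replace(" ",""))
E
python3 -c "
from h import *
print(np.round(get_obs()['q'],3))
from plan import *
plan([.5215,-.193,.25],26.26-90,12,-1)"
```

```text
[ 2.170e-01  1.930e-01  1.533e+00 -1.000e-03  1.417e+00  2.170e-01]
from yaw 0.01775630432175521 end [ 0.5215 -0.193   0.25  ] -63.74224369567825
[[-1.5,0.9,-36.0,0,5.31,0,-1],[1.8,0.9,-36.0,0,5.31,0,-1],[5.1,0.9,-35.7,0,5.31,0,-1],[8.4,0.9,-35.1,0,5.31,0,-1],[11.6,0.9,-34.2,0,5.31,0,-1],[14.7,0.9,-32.9,0,5.32,0,-1],[17.7,0.9,-31.4,0,5.31,0,-1],[20.6,0.9,-29.7,0,5.32,0,-1],[23.2,0.9,-27.6,0,5.31,0,-1],[25.7,0.9,-25.3,0,5.32,0,-1],[27.9,0.9,-22.9,0,5.31,0,-1],[29.9,1.0,-20.2,0,5.32,0,-1]]
```

```bash
python3 -c "
import numpy as np
from bench import get_obs
from scipy.spatial.transform import Rotation as R
w,x,y,z=get_obs()['eef_rot'];print(R.from_quat([x,y,z,w]).as_matrix().round(4))"
```

```text
[[ 1.e+00 -7.e-04 -3.e-04]
 [ 3.e-04 -8.e-04  1.e+00]
 [-7.e-04 -1.e+00 -8.e-04]]
```

```bash
python3 -m jog '[[-1.5,1,-36,0,5.3,0,-1],[2,1,-36,0,5.3,0,-1],[5,1,-36,0,5.3,0,-1],[8.5,1,-35,0,5.3,0,-1],[11.5,1,-34,0,5.3,0,-1],[15,1,-33,0,5.3,0,-1],[18,1,-31,0,5.3,0,-1],[20.5,1,-30,0,5.3,0,-1]]'; python3 -m jog '[[23,1,-28,0,5.3,0,-1],[26,1,-25,0,5.3,0,-1],[28,1,-23,0,5.3,0,-1],[30,1,-20,0,5.3,0,-1],[0,0,0,0,0,0,-1],[0,0,0,0,0,0,-1]]'
python3 - <<'E'
from h import *
import pickle
m=camera_model("wrist");i=camera("wrist");cv2.imwrite("pics/w2.png",i);pickle.dump(m,open("w2.pkl","wb"))
for o in [(-.06,0,.13),(0,0,.116),(-.012,.02,.116),(.012,-.02,.116)]:
    c,s=np.cos(.4584),np.sin(.4584);print(proj(m,[.5215+c*o[0]-s*o[1],-.193+s*o[0]+c*o[1],o[2]]))
E
```

```text
time_s: 1.58
eef_pos: [0.5276, -0.0522, 0.2533]
eef_rot: [-0.658, 0.658, -0.258, 0.258]
wrist_force: [0.5, -0.3, -0.2]
opening: 0.995
time_s: 2.08
eef_pos: [0.5214, -0.1965, 0.2488]
eef_rot: [-0.6, 0.6, -0.375, 0.374]
wrist_force: [1.5, -0.0, -1.1]
opening: 1.0
[318.35450712 309.52082664]
[318.00391436 218.40296704]
[288.48674389 235.69479322]
[348.25479638 200.68131604]
```

View pics/w2.png

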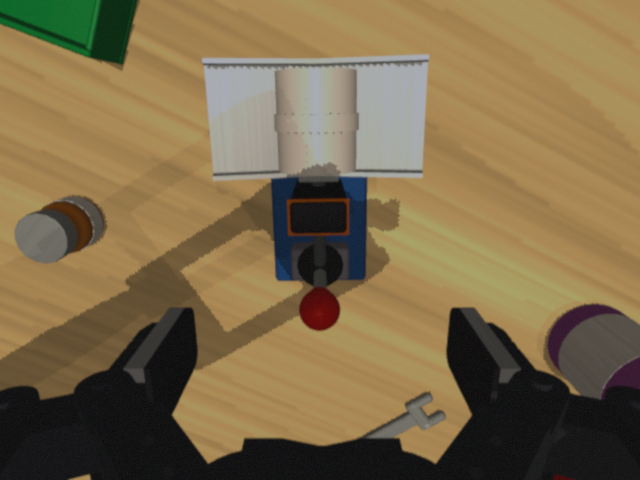

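```bash
python3 -m jog '[[-3,35,1.5,0,-0.2,0,-1],[0,35,0,0,0,0,-1],[0,30,0,0,0,0,-1],[0,0,0,0,0,0,-1]]'
python3 - <<'E'
from h import *
cv2.imwrite("pics/w3.png",camera("wrist"))
E
```

```text
time_s: 2.47
eef_pos: [0.5186, -0.1862, 0.1429]
eef_rot: [0.602, -0.602, 0.375, -0.367]
wrist_force: [-1.9, 1.5, -1.4]
opening: 0.999
```

View pics/w3.png

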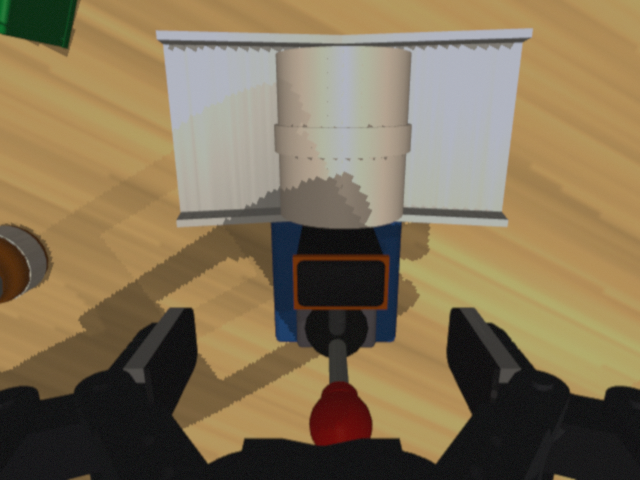

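```bash
python3 -m jog '[[0,0,0,0,0,0,-1],[0,0,0,0,0,0,-1]]'; python3 -c "
import numpy as np
from bench import get_obs
from scipy.spatial.transform import Rotation as R
w,x,y,z=get_obs()['eef_rot'];M=R.from_quat([x,y,z,w]).as_matrix();print(M.round(4))
o=get_obs();d=np.array([.5215,-.193,.0813])-o['eef_pos'];print(o['eef_pos'],(M.T@d*1000).round(1))"
```

```text
time_s: 2.68
eef_pos: [0.5243, -0.1901, 0.1519]
eef_rot: [0.602, -0.602, 0.37, -0.373]
wrist_force: [-0.2, 0.8, 0.6]
opening: 1.001
[[ 0.4486  0.0034  0.8937]
 [-0.8937 -0.0021  0.4486]
 [ 0.0034 -1.      0.0021]]
[ 0.52426341 -0.19009339  0.15192565] [ 1.1 70.6 -3.9]
```

```bash
python3 -m jog '[[1,20,-4,0,0.4,0,-1],[0,20,0,0,0,0,-1],[0,15,0,0,0,0,-1],[0,10,0,0,0,0,-1],[0,5.5,0,0,0,0,-1],[0,0,0,0,0,0,-1],[0,0,0,0,0,0,-1],[0,0,0,0,0,0,-1]]'
python3 - <<'E'
from h import *
print(get_obs()["eef_pos"])
cv2.imwrite("pics/w4.png",camera("wrist"));crop(camera("side"),280,120,160,160,4,"pics/d4.png")
E
```

```text
time_s: 3.35
eef_pos: [0.5206, -0.1929, 0.0802]
eef_rot: [-0.6, 0.6, -0.373, 0.374]
wrist_force: [0.1, 0.5, -0.0]
opening: 0.999
[ 0.52057423 -0.19287712  0.08020276]
```

View pics/w4.png

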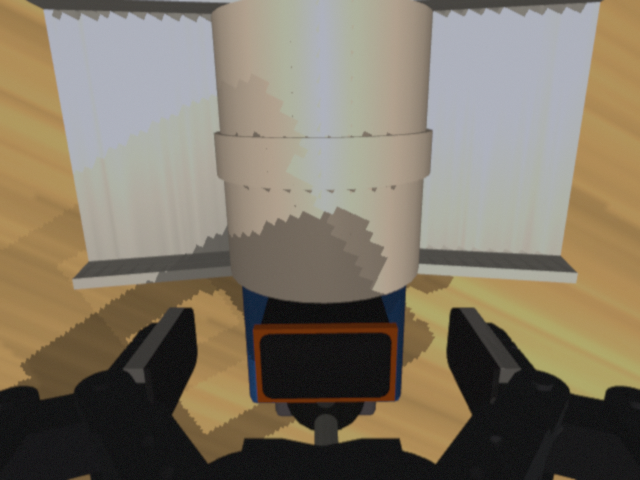

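View pics/d4.png

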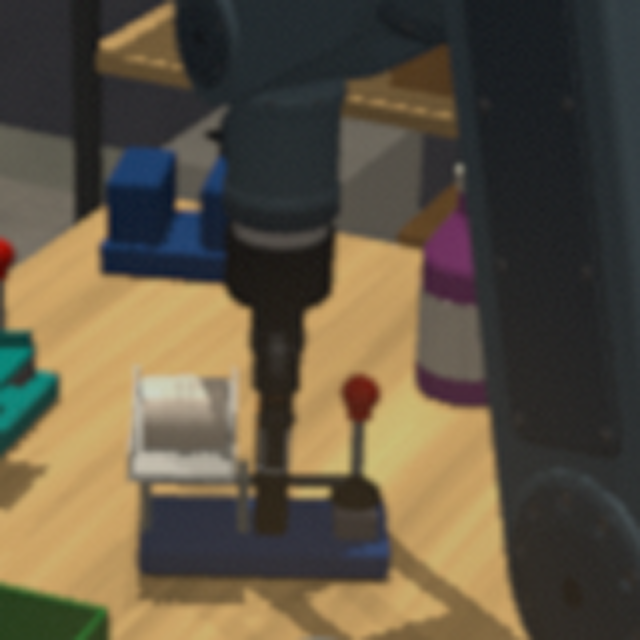

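```bash
python3 -m jog '[[1.5,0,0.5,0,0,0,-0.6],[0,0,0,0,0,0,-0.2],[0,0,0,0,0,0,0],[0,0,0,0,0,0,0.1],[0,0,0,0,0,0,0.2],[0,0,0,0,0,0,0.4],[0,0,0,0,0,0,1],[0,0,0,0,0,0,1]]';python3 -m jog '[[0,0,0,0,0,0,1],[0,0,0,0,0,0,1],[0,0,0,0,0,0,1],[0,0,0,0,0,0,1]]'
python3 - <<'E'
from h import *
print(get_obs()["eef_pos"])
cv2.imwrite("pics/w5.png",camera("wrist"))
E
```

```text
time_s: 4.12
eef_pos: [0.5209, -0.1937, 0.0791]
eef_rot: [-0.6, 0.6, -0.373, 0.374]
wrist_force: [-0.2, -0.9, 3.1]
opening: 0.463
time_s: 4.45
eef_pos: [0.5209, -0.1937, 0.0791]
eef_rot: [-0.6, 0.6, -0.373, 0.374]
wrist_force: [-1.2, -2.2, 4.7]
opening: 0.46
[ 0.52090848 -0.19369345  0.07906839]
```

View pics/w5.png

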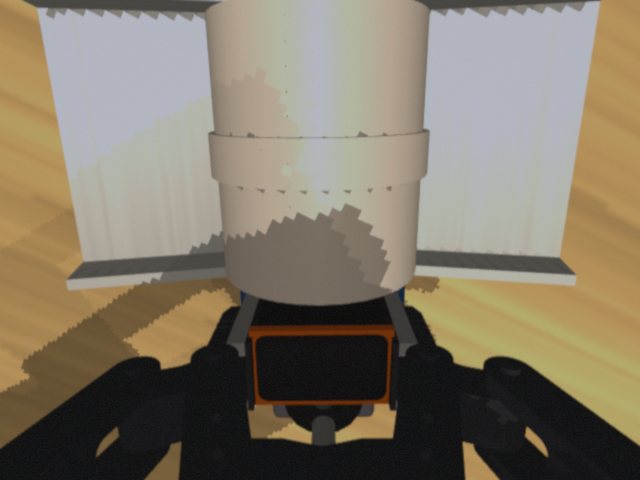

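```bash
python3 -m jog '[[0,-1,0,0,0,0,1],[0,-2,0,0,0,0,1],[0,-3,0,0,0,0,1],[0,-4,0,0,0,0,1],[0,-3,0,0,0,0,1],[0,-2,0,0,0,0,1],[0,0,0,0,0,0,1],[0,0,0,0,0,0,1]]'
python3 - <<'E'
from h import *
print(get_obs()["eef_pos"])
cv2.imwrite("pics/w6.png",camera("wrist"));crop(camera("side"),280,140,160,140,5,"pics/d6.png")
E
```

```text
time_s: 5.17
eef_pos: [0.5208, -0.1935, 0.0939]
eef_rot: [0.6, -0.6, 0.374, -0.374]
wrist_force: [-0.7, 0.0, -8.0]
opening: 0.463
[ 0.52079732 -0.19348625  0.09392522]
```

View pics/w6.png

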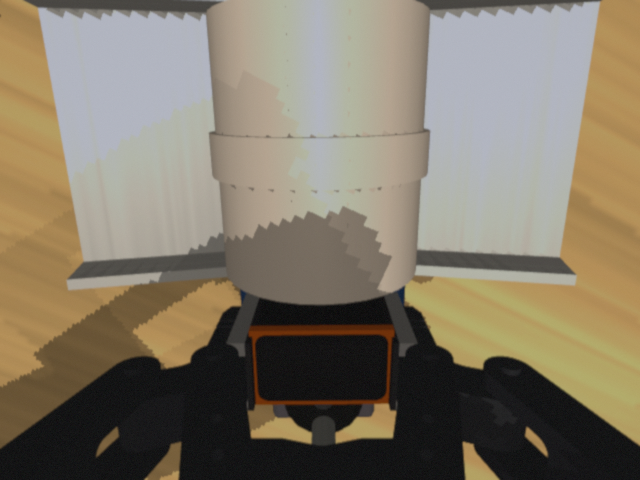

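View pics/d6.png

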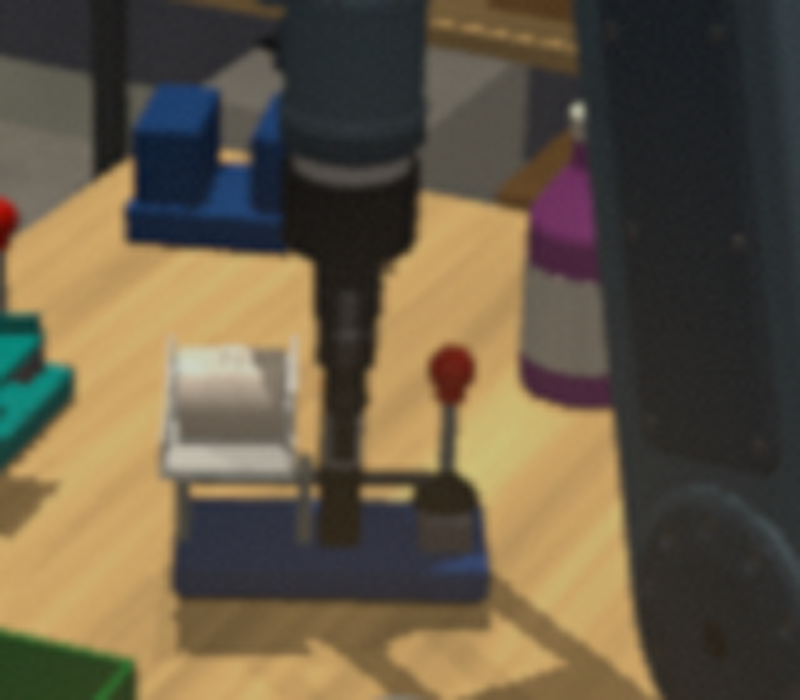

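Run:
```python
from h import *
m=camera_model("wrist");o=get_obs();p=np.array(o["eef_pos"]);print(p)
z=p[2]+.116-.0791
q=np.array([atz(m,u,v,z) for u,v in [(248,326),(396,326),(395,404),(250,404)]])
c=q.mean(0)-p;yaw=np.radians(26.1);print(q-p,c,c[0]*np.cos(yaw)+c[1]*np.sin(yaw),-c[0]*np.sin(yaw)+c[1]*np.cos(yaw))
```

```text
[ 0.52061609 -0.1933516   0.09365956]
[[ 4.57100006e-03  2.57632220e-02  3.69000000e-02]
 [ 2.27403898e-02 -1.11695161e-02  3.69000000e-02]
 [ 6.80406968e-05 -2.34402909e-02  3.69000000e-02]
 [-1.88474495e-02  1.50101095e-02  3.69000000e-02]] [0.002133   0.00154088 0.0369    ] 0.0025933825258279294 0.00044536555388426774
```

```bash
cat >> plan.py <<'E'
def smooth(start,syaw,target,yaw,n,grip):
    p=np.array(start,float);h=syaw;p0=p.copy()
    t=np.arange(1,n+1)/n;f=t-np.sin(2*np.pi*t)/(2*np.pi);rows=[]
    for k in range(n):
        a=np.radians(h);tx=np.array([np.cos(a),np.sin(a),0]);tz=np.array([-np.sin(a),np.cos(a),0])
        s=1000*(p0+f[k]*(np.array(target)-p0)-p);g=syaw+f[k]*((yaw-syaw+180)%360-180)
        r=[round(float(s@tx)),round(float(-s[2])),round(float(s@tz)),0,round(h-g,1),0,grip]
        p=p+(r[0]*tx+r[2]*tz+np.array([0,0,-r[1]]))/1000;h-=r[4];rows.append(r)
    print("end",p.round(4),h)
    for k in range(0,n,8):print(str(rows[k:k+8]).replace(" ",""))
E
python3 -c "
from plan import *
smooth([.5206,-.1935,.175],-63.8,[.5335,.2126,.165],-84.55,32,1)"
python3 -m jog '[[0,-4,0,0,0,0,1],[0,-8,0,0,0,0,1],[0,-12,0,0,0,0,1],[0,-14,0,0,0,0,1],[0,-14,0,0,0,0,1],[0,-12,0,0,0,0,1],[0,-10,0,0,0,0,1],[0,-6,0,0,0,0,1]]'
```

```text
end [0.5338 0.2126 0.165 ] -84.59999999999998
[[0,0,0,0,np.float64(0.0),0,1],[-1,0,0,0,np.float64(0.0),0,1],[-1,0,1,0,np.float64(0.1),0,1],[-2,0,1,0,np.float64(0.2),0,1],[-5,0,3,0,np.float64(0.2),0,1],[-6,0,3,0,np.float64(0.3),0,1],[-8,1,4,0,np.float64(0.5),0,1],[-10,0,5,0,np.float64(0.6),0,1]]
[[-12,0,6,0,np.float64(0.7),0,1],[-15,1,7,0,np.float64(0.8),0,1],[-17,0,8,0,np.float64(1.0),0,1],[-19,1,8,0,np.float64(1.0),0,1],[-21,0,9,0,np.float64(1.2),0,1],[-22,1,9,0,np.float64(1.2),0,1],[-23,0,8,0,np.float64(1.3),0,1],[-24,1,8,0,np.float64(1.3),0,1]]
[[-24,1,8,0,np.float64(1.3),0,1],[-24,0,7,0,np.float64(1.2),0,1],[-23,1,6,0,np.float64(1.3),0,1],[-22,0,6,0,np.float64(1.1),0,1],[-20,1,4,0,np.float64(1.1),0,1],[-19,0,4,0,np.float64(0.9),0,1],[-16,1,3,0,np.float64(0.9),0,1],[-14,0,2,0,np.float64(0.7),0,1]]
[[-11,0,2,0,np.float64(0.5),0,1],[-9,1,1,0,np.float64(0.5),0,1],[-6,0,1,0,np.float64(0.4),0,1],[-5,0,1,0,np.float64(0.2),0,1],[-3,0,0,0,np.float64(0.1),0,1],[-1,0,1,0,np.float64(0.1),0,1],[-1,0,0,0,np.float64(0.0),0,1],[0,0,0,0,np.float64(0.1),0,1]]
time_s: 5.93
eef_pos: [0.5215, -0.1939, 0.1761]
eef_rot: [-0.6, 0.6, -0.373, 0.375]
wrist_force: [-0.2, 0.7, -8.2]
opening: 0.46
```

```bash
python3 -m jog '[[-1,0,0,0,0,0,1],[-1,0,1,0,0.1,0,1],[-2,0,1,0,0.2,0,1],[-4,0,2,0,0.2,0,1],[-6,0,3,0,0.3,0,1],[-8,1,4,0,0.5,0,1],[-10,0,5,0,0.6,0,1],[-12,0,6,0,0.7,0,1]]'
python3 -m jog '[[-15,1,7,0,0.8,0,1],[-17,0,8,0,1,0,1],[-19,1,8,0,1,0,1],[-21,0,9,0,1.2,0,1],[-22,1,9,0,1.2,0,1],[-23,0,8,0,1.3,0,1],[-24,1,8,0,1.3,0,1],[-24,1,8,0,1.3,0,1]]'
python3 -m jog '[[-24,0,7,0,1.2,0,1],[-23,1,6,0,1.3,0,1],[-22,0,6,0,1.1,0,1],[-20,1,4,0,1.1,0,1],[-19,0,4,0,0.9,0,1],[-16,1,3,0,0.9,0,1],[-14,0,2,0,0.7,0,1],[-11,0,2,0,0.5,0,1]]'
python3 -m jog '[[-9,1,1,0,0.5,0,1],[-6,0,1,0,0.4,0,1],[-5,0,1,0,0.2,0,1],[-3,0,0,0,0.1,0,1],[-1,0,0,0,0.1,0,1],[0,0,0,0,0,0,1],[0,0,0,0,0,0,1],[0,0,0,0,0,0,1]]'
python3 - <<'E'
from h import *
print(get_obs()["eef_pos"])
cv2.imwrite("pics/w7.png",camera("wrist"));s=camera("scene");cv2.imwrite("pics/s7.png",s);cv2.imwrite("pics/d7.png",camera("side"))
E
```

```text
time_s: 6.6
eef_pos: [0.5217, -0.1433, 0.1723]
eef_rot: [-0.591, 0.591, -0.388, 0.387]
wrist_force: [0.5, -0.4, -7.6]
opening: 0.46
time_s: 7.27
eef_pos: [0.527, 0.0352, 0.1675]
eef_rot: [-0.559, 0.559, -0.434, 0.433]
wrist_force: [1.0, -0.0, -8.8]
opening: 0.459
time_s: 7.93
eef_pos: [0.5311, 0.1882, 0.1642]
eef_rot: [-0.529, 0.529, -0.47, 0.469]
wrist_force: [0.3, -0.6, -7.4]
opening: 0.464
time_s: 8.6
eef_pos: [0.5327, 0.2097, 0.1638]
eef_rot: [-0.523, 0.523, -0.476, 0.476]
wrist_force: [-0.3, 0.2, -7.7]
opening: 0.459
[0.53268185 0.20973249 0.16381857]
```

View pics/w7.png

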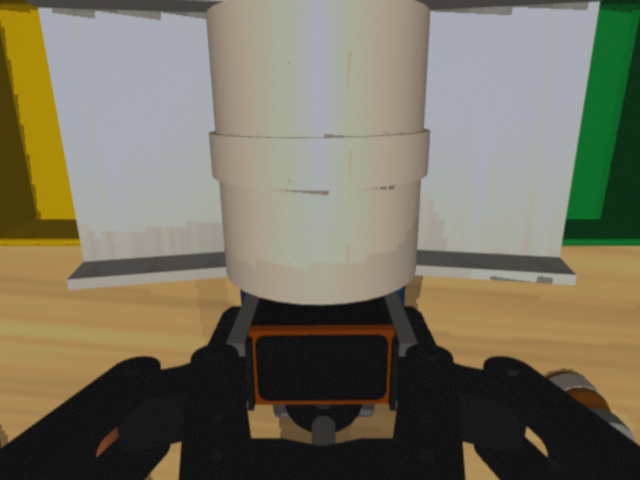

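View pics/s7.png

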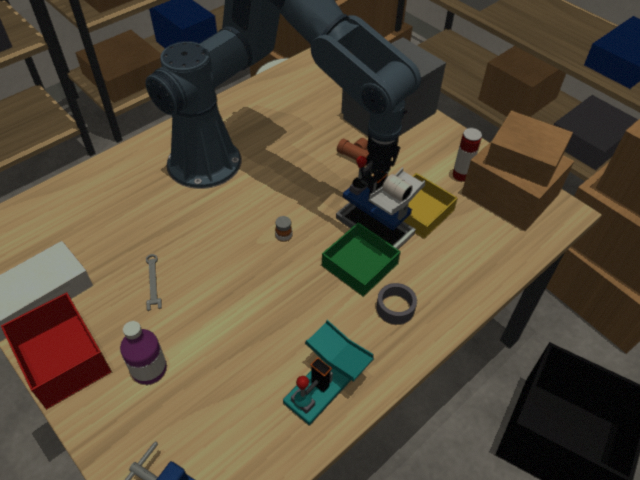

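View pics/d7.png

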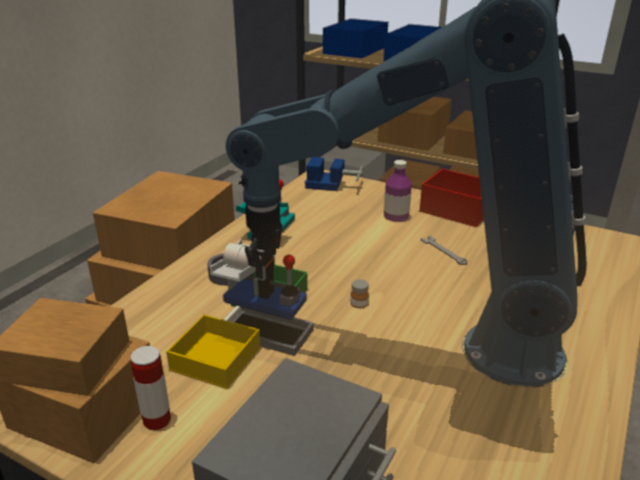

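Run:
```python
from h import *
crop(cv2.imread("pics/s7.png"),330,160,100,90,7,"pics/s7c.png")
crop(cv2.imread("pics/d7.png"),205,235,120,120,5,"pics/d7c.png")
```

```text
(no output)
```

View pics/s7c.png

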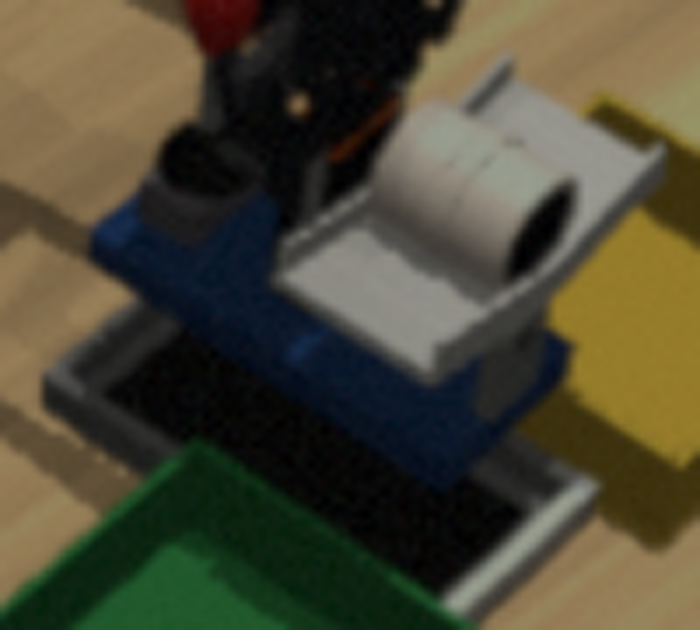

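View pics/d7c.png

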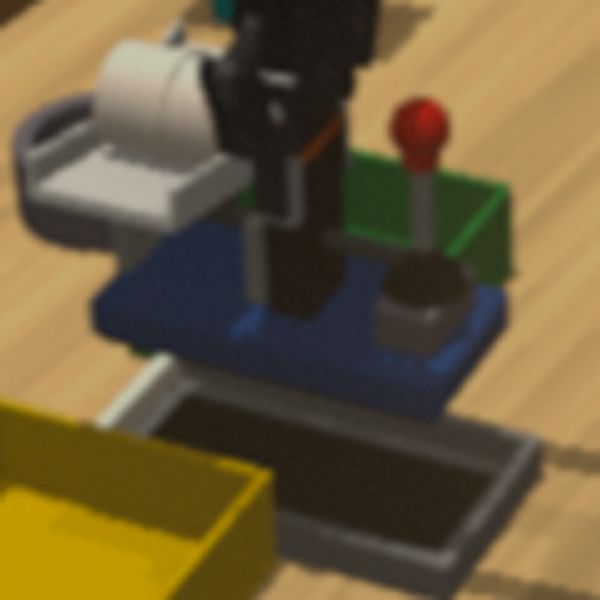

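Run:
```python
from h import *
from scipy.optimize import least_squares
S=camera_model("scene");D=camera_model("side")
def a(u,v):return (S,330+u/7-.43,160+v/7-.43)
def c(u,v):return (D,205+u/5-.4,235+v/5-.4)
zu=.1638-.0791
obs=[(c(420,128),(-.06,0,.13)),(a(95,258),(-.085,-.042,0)),(a(440,490),(.095,-.042,0)),(a(570,350),(.095,.042,.025)),
(c(95,330),(.095,.042,0)),(c(437,417),(-.085,.042,0)),(c(508,300),(-.085,-.042,.025))]
def P(p,o):
    cs,sn=np.cos(p[2]),np.sin(p[2]);return [p[0]+cs*o[0]-sn*o[1],p[1]+sn*o[0]+cs*o[1],o[2]+p[3]]
f=lambda p:np.concatenate([proj(m,P(p,o))-[u,v] for (m,u,v),o in obs])
r=least_squares(f,[.5,.2,0,.08],loss='soft_l1');print("tipper",r.x.round(4),np.degrees(r.x[2]));print(np.round(r.fun.reshape(-1,2),1))
p=r.x;e=np.array(get_obs()["eef_pos"]);d=p[:2]-e[:2];t=np.radians(5.4);print("own offs of handle from TCP",d[0]*np.cos(t)+d[1]*np.sin(t),-d[0]*np.sin(t)+d[1]*np.cos(t),e)
```

```text
tipper [0.5323 0.2103 0.0623 0.0876] 3.5685099879650815
[[-0.1 -0.4]
 [-1.3 -0.1]
 [-1.2  1.8]
 [ 1.4 -1.1]
 [-0.8  0.5]
 [-0.9  3. ]
 [ 1.4 -2.1]]
own offs of handle from TCP -0.0003112272614744788 0.00039678738498629583 [0.53265653 0.2098879  0.16381378]
```

```bash
python3 -m jog '[[-1,2,1,0,0,0,1],[-1,5,0.5,0,0,0,1],[-0.5,8,0.2,0,0,0,1],[0,10,0,0,0,0,1],[0,10,0,0,0,0,1],[0,8,0,0,0,0,1],[0,5,0,0,0,0,1],[0,2,0,0,0,0,1]]'
python3 -m jog '[[0,0,0,0,0,0,1],[0,0,0,0,0,0,1]]'
python3 - <<'E'
from h import *
o=get_obs();print(np.round(o["eef_pos"],4),np.round(o["eef_rot"],4))
crop(camera("scene"),330,160,100,90,7,"pics/s8c.png")
crop(camera("side"),205,255,120,100,6,"pics/d8c.png")
E
```

```text
time_s: 9.42
eef_pos: [0.533, 0.2127, 0.112]
eef_rot: [-0.523, 0.524, -0.476, 0.475]
wrist_force: [-0.6, 1.1, -7.3]
opening: 0.463
time_s: 9.58
eef_pos: [0.5343, 0.2129, 0.1139]
eef_rot: [0.523, -0.523, 0.475, -0.475]
wrist_force: [-0.2, 0.0, -6.7]
opening: 0.46
[0.5343 0.2129 0.1139] [ 0.5235 -0.5233  0.4754 -0.4755]
```

View pics/s8c.png

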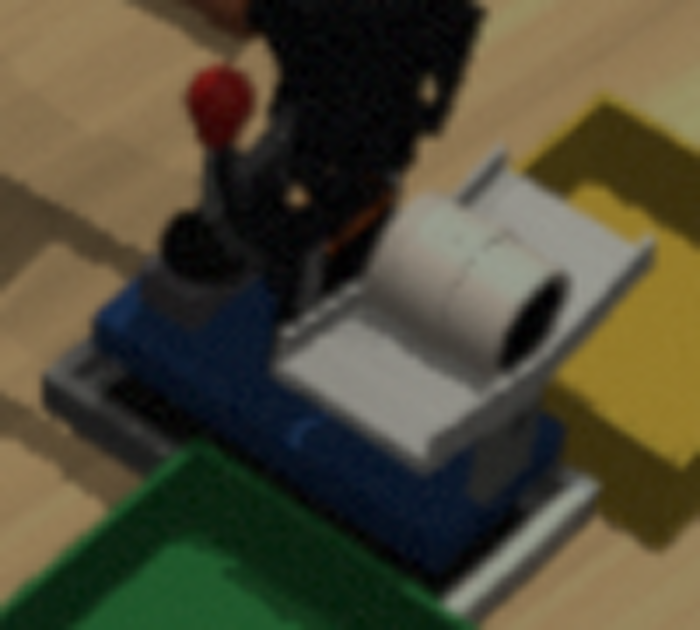

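View pics/d8c.png

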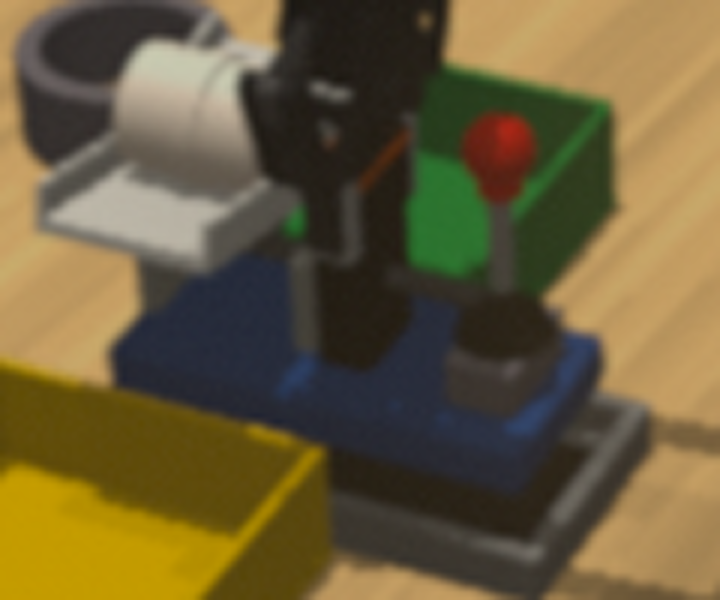

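```bash
python3 -m jog '[[0,2,0,0,0,0,1],[0,3,0,0,0,0,1],[0,4,0,0,0,0,1],[0,4,0,0,0,0,1],[0,3,0,0,0,0,1],[0,2,0,0,0,0,1],[0,0,0,0,0,0,1],[0,0,0,0,0,0,1]]'
python3 -m jog '[[0,2,0,0,0,0,1],[0,2,0,0,0,0,1],[0,2,0,0,0,0,1],[0,1,0,0,0,0,1],[0,0,0,0,0,0,1],[0,0,0,0,0,0,1]]'
python3 - <<'E'
from h import *
crop(camera("scene"),330,160,100,90,7,"pics/s9c.png")
crop(camera("side"),205,255,120,100,6,"pics/d9c.png")
E
```

```text
time_s: 10.35
eef_pos: [0.5339, 0.2128, 0.0956]
eef_rot: [-0.523, 0.524, -0.476, 0.475]
wrist_force: [0.1, 0.3, -6.0]
opening: 0.464
time_s: 10.85
eef_pos: [0.5339, 0.2128, 0.0887]
eef_rot: [-0.523, 0.523, -0.476, 0.475]
wrist_force: [0.3, -0.5, -8.5]
opening: 0.457
```

View pics/s9c.png

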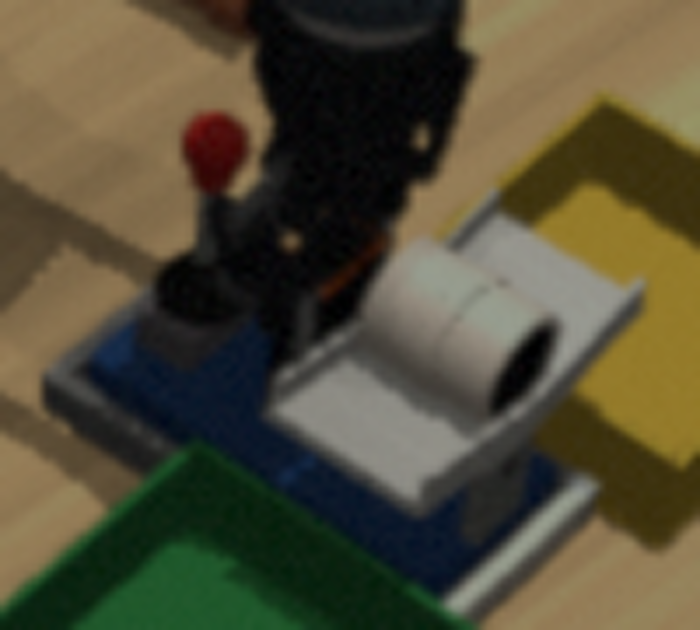

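View pics/d9c.png

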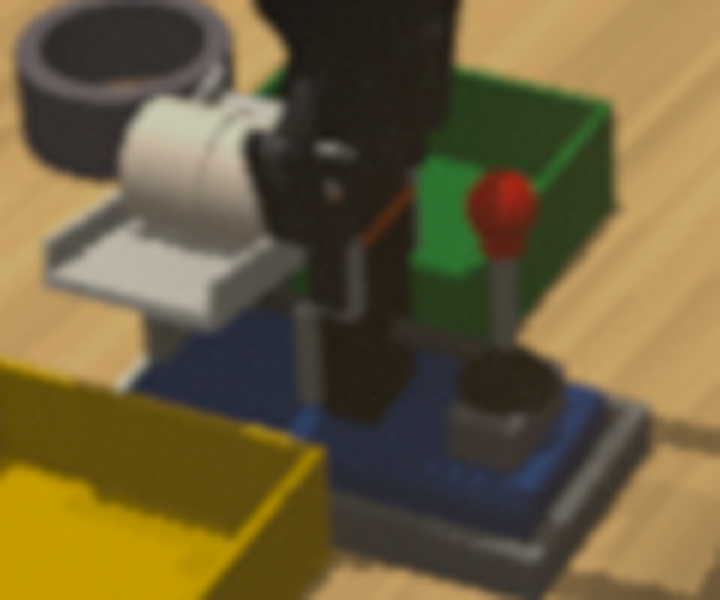

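In the pocket with no contact force; another ~4 mm to the floor.

```bash
python3 -m jog '[[0,1,0,0,0,0,1],[0,1,0,0,0,0,1],[0,1,0,0,0,0,1],[0,0.5,0,0,0,0,1],[0,0,0,0,0,0,1],[0,0,0,0,0,0,1]]'
```

```text
time_s: 11.45
eef_pos: [0.5341, 0.2129, 0.0853]
eef_rot: [0.523, -0.523, 0.475, -0.475]
wrist_force: [0.6, 0.8, -7.7]
opening: 0.459
```

```bash
python3 -m jog '[[0,0.5,0,0,0,0,1],[0,0.5,0,0,0,0,1],[0,0.5,0,0,0,0,1],[0,0,0,0,0,0,1],[0,0,0,0,0,0,1]]'
```

```text
time_s: 11.87
eef_pos: [0.5341, 0.2128, 0.0851]
eef_rot: [-0.523, 0.523, -0.475, 0.475]
wrist_force: [-6.2, -2.0, 3.5]
opening: 0.462
```

```bash
python3 -m jog '[[0,0,0,0,0,0,0.1],[0,0,0,0,0,0,0],[0,0,0,0,0,0,-0.1],[0,0,0,0,0,0,-0.3],[0,0,0,0,0,0,-0.6],[0,0,0,0,0,0,-1],[0,0,0,0,0,0,-1],[0,0,0,0,0,0,-1]]'
python3 - <<'E'
from h import *
crop(camera("scene"),330,160,100,90,7,"pics/s10c.png")
crop(camera("side"),205,255,120,100,6,"pics/d10c.png")
E
```

```text
time_s: 12.53
eef_pos: [0.5341, 0.2129, 0.0838]
eef_rot: [0.523, -0.523, 0.475, -0.475]
wrist_force: [0.7, 0.4, -0.6]
opening: 1.001
```

View pics/s10c.png

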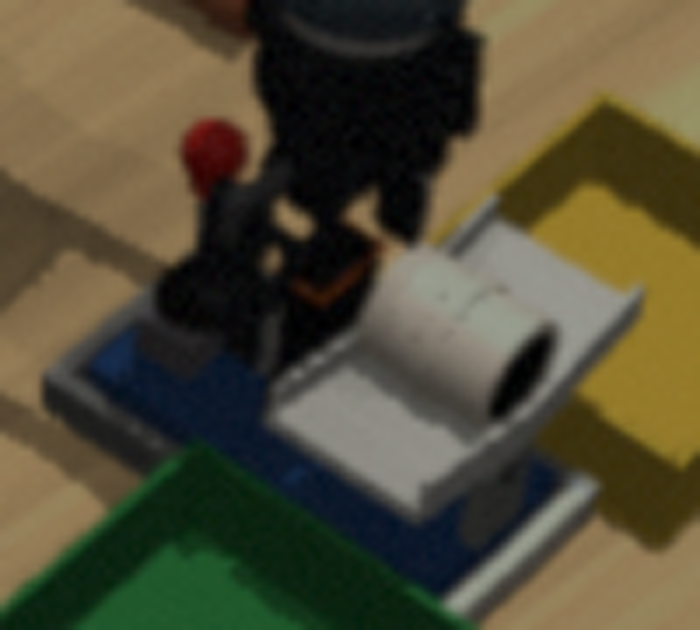

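View pics/d10c.png

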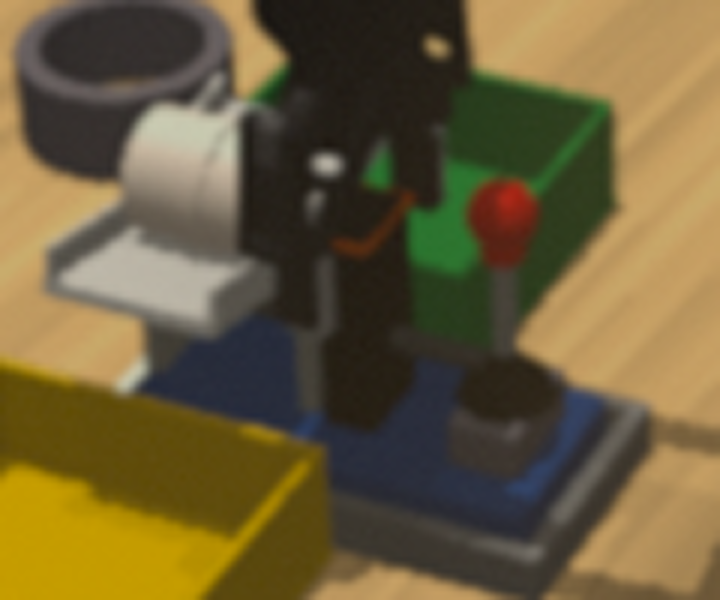

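```bash
python3 -m jog '[[0,-8,0,0,0,0,-1],[0,-18,0,0,0,0,-1],[0,-28,0,0,0,0,-1],[0,-30,0,0,0,0,-1],[0,-24,0,0,0,0,-1],[0,-10,-10,0,0,0,-0.8],[0,0,-25,0,0,0,-0.5],[0,0,-18,0,0,0,-0.3]]'
python3 -m jog '[[0,0,-6,0,0,0,-0.3],[0,0,0,0,0,0,-0.3],[0,0,0,0,0,0,-0.3],[0,0,0,0,0,0,-0.3]]'
python3 - <<'E'
from h import *
o=get_obs();print(np.round(o["eef_pos"],4),np.round(o["eef_rot"],4))
m=camera_model("wrist");i=camera("wrist");cv2.imwrite("pics/w11.png",i)
print(proj(m,[.4752,.2073,.136]))
s=camera("scene");d=camera("side")
crop(s,330,130,110,120,5,"pics/s11c.png");crop(d,205,215,120,140,4.5,"pics/d11c.png")
print(proj(camera_model("scene"),[.4752,.2073,.136]),proj(camera_model("side"),[.4752,.2073,.136]))
E
```

```text
time_s: 13.3
eef_pos: [0.481, 0.2078, 0.2035]
eef_rot: [0.524, -0.523, 0.475, -0.476]
wrist_force: [-0.3, 0.2, -0.8]
opening: 0.655
time_s: 13.63
eef_pos: [0.4763, 0.2072, 0.2021]
eef_rot: [0.524, -0.523, 0.475, -0.476]
wrist_force: [0.8, -0.7, -0.8]
opening: 0.652
[0.4763 0.2072 0.2021] [ 0.5236 -0.5231  0.4753 -0.4757]
[322.88563028 255.95632145]
[360.64220572 181.41599894] [288.14354889 290.54861425]
```

View pics/w11.png

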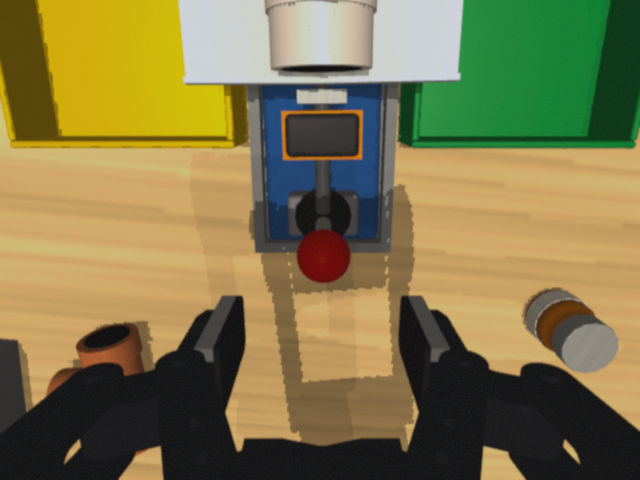

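View pics/s11c.png

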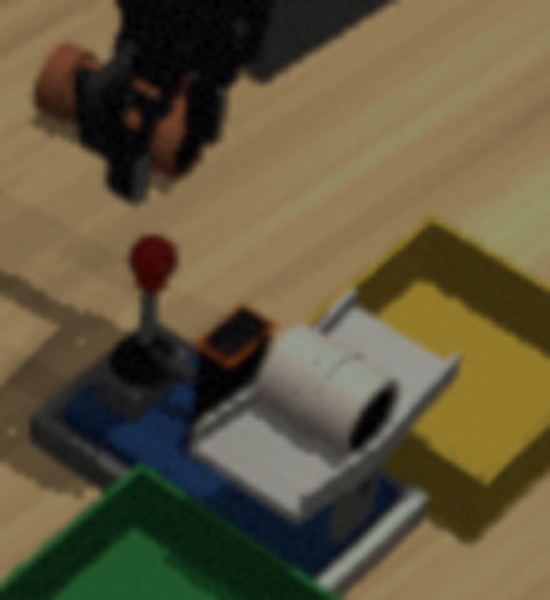

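View pics/d11c.png

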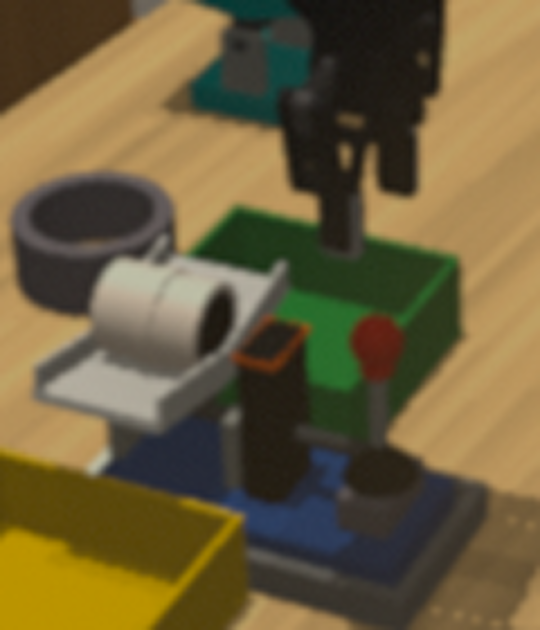

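```bash
python3 -m jog '[[0,15,-1,0,0,0,-0.3],[0,25,0,0,0,0,-0.3],[0,22,0,0,0,0,-0.3],[0,15,0,0,0,0,-0.3],[0,8,0,0,0,0,-0.3],[0,3,0,0,0,0,-0.3],[0,0,0,0,0,0,-0.3],[0,0,0,0,0,0,-0.3]]'
python3 -m jog '[[0,0,0,0,0,0,0],[0,0,0,0,0,0,0.15],[0,0,0,0,0,0,0.22],[0,0,0,0,0,0,0.22],[0,0,0,0,0,0,0.22]]'
python3 - <<'E'
from h import *
o=get_obs();print(np.round(o["eef_pos"],4),np.round(o["eef_rot"],4))
i=camera("wrist");cv2.imwrite("pics/w12.png",i)
crop(camera("side"),205,215,120,140,4.5,"pics/d12c.png")
crop(camera("scene"),330,130,110,120,5,"pics/s12c.png")
E
```

```text
time_s: 14.45
eef_pos: [0.4751, 0.2072, 0.1146]
eef_rot: [0.524, -0.523, 0.475, -0.476]
wrist_force: [0.7, -0.6, 0.5]
opening: 0.647
time_s: 14.87
eef_pos: [0.4745, 0.2072, 0.1141]
eef_rot: [0.524, -0.523, 0.475, -0.476]
wrist_force: [0.0, -0.8, -0.3]
opening: 0.385
[0.4745 0.2072 0.1141] [ 0.5236 -0.5232  0.4753 -0.4756]
```

View pics/w12.png

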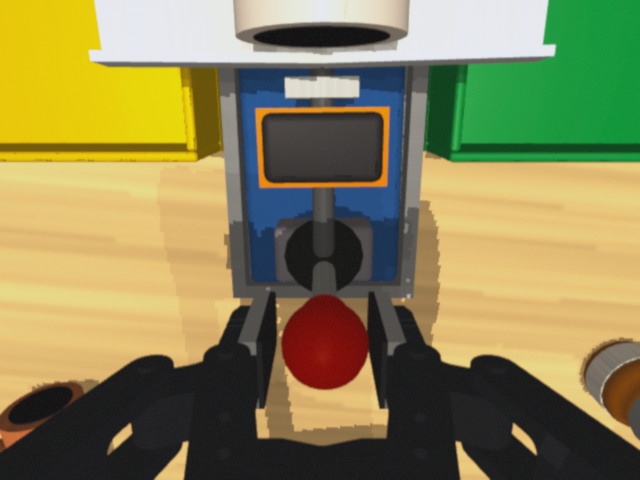

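View pics/d12c.png

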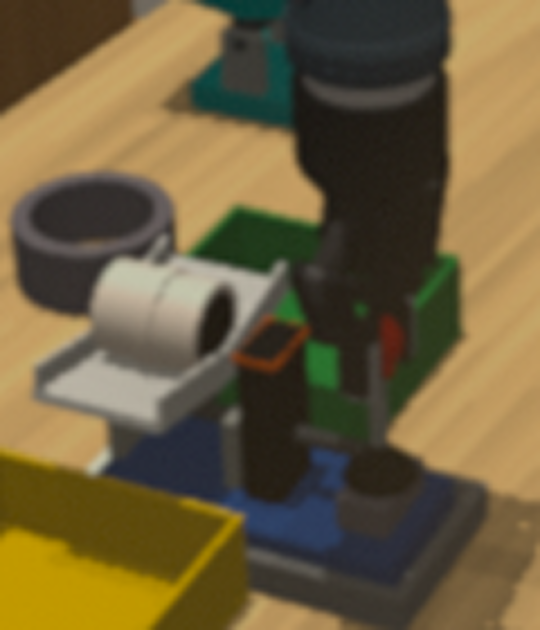

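View pics/s12c.png

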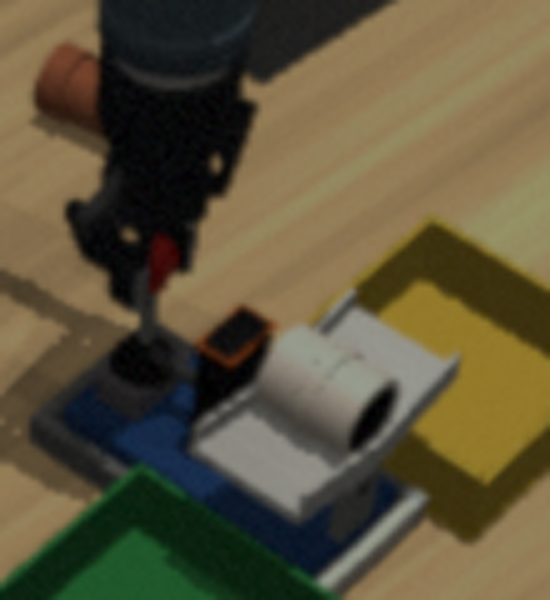

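```bash
python3 -m jog '[[-1.3,0,0,0,0,-1.6,0.22],[-2.6,0.1,0,0,0,-3.1,0.22],[-2.6,0.1,0,0,0,-3.1,0.22],[-2.6,0.1,0,0,0,-3.1,0.22],[-2.6,0.1,0,0,0,-3.1,0.22],[-2.6,0.1,0,0,0,-3.1,0.22],[-2.6,0.1,0,0,0,-3.1,0.22],[-2.6,0.1,0,0,0,-3.1,0.22]]'
python3 -m jog '[[-1.3,0,0,0,0,-1.6,0.22],[0,0,0,0,0,0,0.22],[0,0,0,0,0,0,0.22]]'
python3 - <<'E'
from h import *
o=get_obs();print(np.round(o["eef_pos"],4),np.round(o["eef_rot"],4))
i=camera("wrist");cv2.imwrite("pics/w13.png",i)
crop(camera("side"),165,215,160,140,4.5,"pics/d13c.png")
crop(camera("scene"),330,130,140,120,5,"pics/s13c.png")
E
```

```text
time_s: 15.68
eef_pos: [0.4727, 0.2261, 0.11]
eef_rot: [-0.416, 0.609, -0.359, 0.572]
wrist_force: [1.7, -1.2, 0.3]
opening: 0.39
time_s: 15.93
eef_pos: [0.4721, 0.2273, 0.1088]
eef_rot: [-0.409, 0.614, -0.352, 0.577]
wrist_force: [-0.3, -0.7, 0.3]
opening: 0.39
[0.4721 0.2273 0.1088] [-0.4088  0.6139 -0.3515  0.5765]
```

View pics/w13.png

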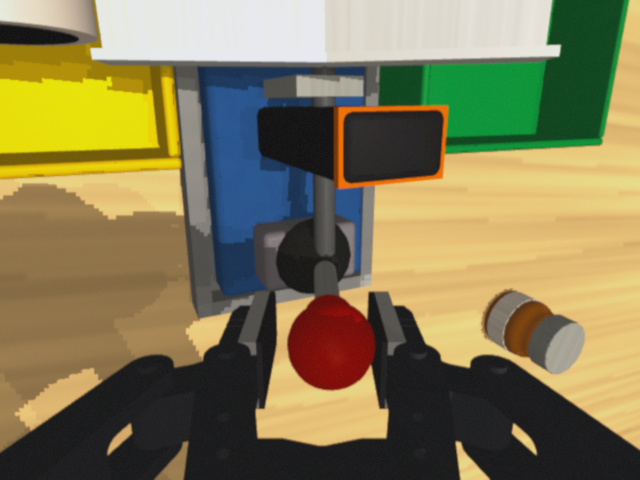

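View pics/d13c.png

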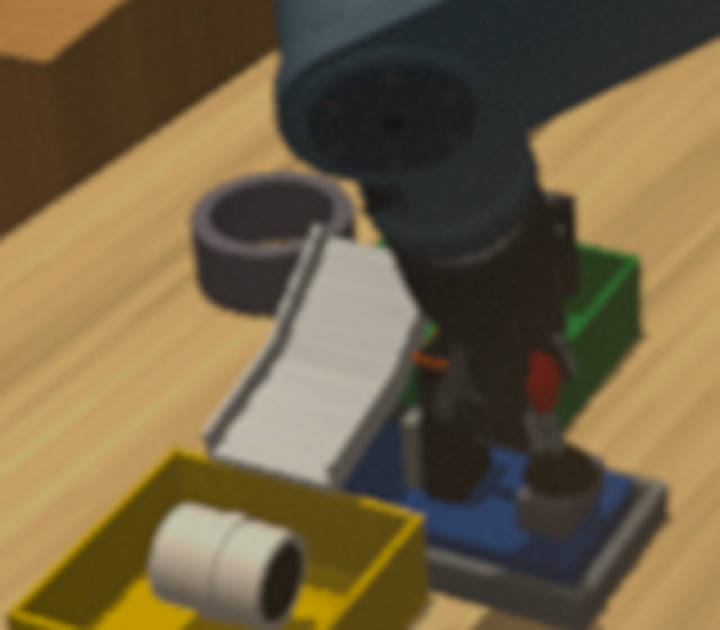

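View pics/s13c.png

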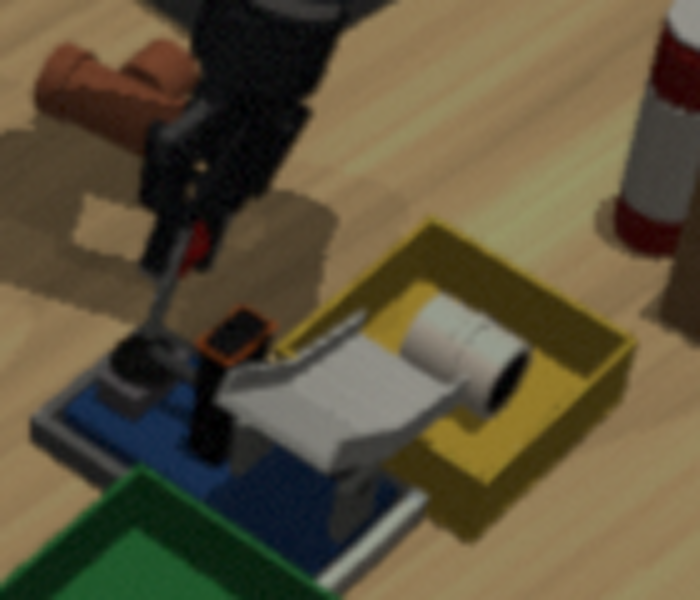

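```bash
for k in 1; do python3 -m jog '[[0,0,0,0,0,0,0.22],[0,0,0,0,0,0,0.22],[0,0,0,0,0,0,0.22],[0,0,0,0,0,0,0.22],[0,0,0,0,0,0,0.22],[0,0,0,0,0,0,0.22],[0,0,0,0,0,0,0.22],[0,0,0,0,0,0,0.22]]'; done
python3 - <<'E'
from h import *
from scipy.spatial.transform import Rotation as R
o=get_obs();w,x,y,z=o["eef_rot"];M=R.from_quat([x,y,z,w]).as_matrix();print(M.round(3),np.degrees(np.arccos(-M[2,1])))
crop(camera("side"),165,215,160,140,4.5,"pics/d14c.png")
E
python3 -m jog '[[0,0,0,0,0,0,0.22],[0,0,0,0,0,0,0.22],[0,0,0,0,0,0,0.22],[0,0,0,0,0,0,0.22],[0,0,0,0,0,0,0.22],[0,0,0,0,0,0,0.22],[0,0,0,0,0,0,0.22],[0,0,0,0,0,0,0.22]]'
python3 -m jog '[[0,0,0,0,0,0,0.22],[0,0,0,0,0,0,0.22],[0,0,0,0,0,0,0.22],[0,0,0,0,0,0,0.22],[0,0,0,0,0,0,0.22],[0,0,0,0,0,0,0.22],[0,0,0,0,0,0,0.22],[0,0,0,0,0,0,0.22]]'
python3 -m jog '[[0,0,0,0,0,0,0.22],[0,0,0,0,0,0,0.22],[0,0,0,0,0,0,0.22],[0,0,0,0,0,0,0.22],[0,0,0,0,0,0,0.22],[0,0,0,0,0,0,0.22],[0,0,0,0,0,0,0.22],[0,0,0,0,0,0,0.22]]'
```

```text
time_s: 16.75
eef_pos: [0.4724, 0.2272, 0.1093]
eef_rot: [-0.409, 0.614, -0.351, 0.577]
wrist_force: [0.3, -1.9, -0.6]
opening: 0.385
[[ 0.087  0.04   0.995]
 [-0.903 -0.419  0.096]
 [ 0.421 -0.907  0.   ]] 24.898648627635843
time_s: 17.47
eef_pos: [0.4724, 0.2272, 0.1092]
eef_rot: [-0.409, 0.614, -0.351, 0.577]
wrist_force: [0.4, -1.5, 0.1]
opening: 0.392
time_s: 18.13
eef_pos: [0.4724, 0.2272, 0.1092]
eef_rot: [-0.409, 0.614, -0.351, 0.577]
wrist_force: [-0.8, -1.4, 0.2]
opening: 0.392
time_s: 18.8
eef_pos: [0.4724, 0.2271, 0.1092]
eef_rot: [-0.409, 0.614, -0.351, 0.577]
wrist_force: [-0.1, -1.5, 0.7]
opening: 0.392
```

View pics/d14c.png

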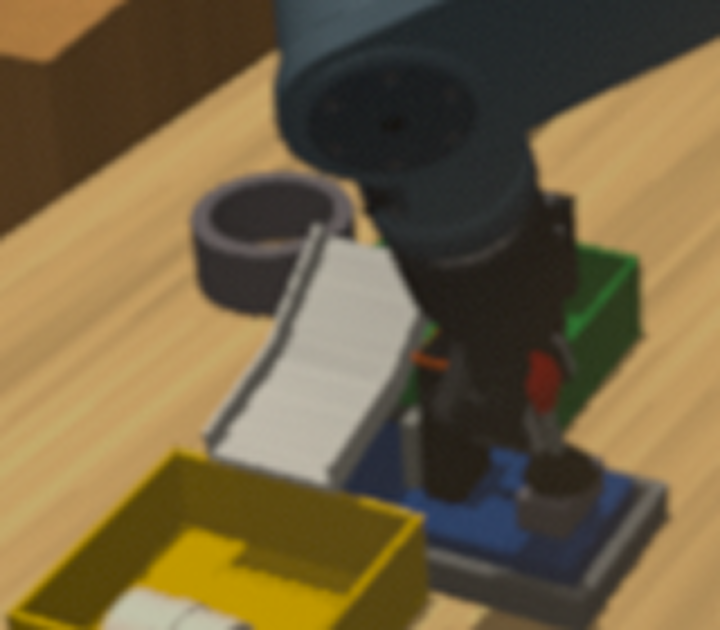

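```bash
python3 -m jog '[[1.3,0,0,0,0,1.6,0.22],[2.6,0.1,0,0,0,3.1,0.22],[2.6,0.1,0,0,0,3.1,0.22],[2.6,0.1,0,0,0,3.1,0.22],[2.6,0.1,0,0,0,3.1,0.22],[2.6,0.1,0,0,0,3.1,0.22],[2.6,0.1,0,0,0,3.1,0.22],[2.6,0.1,0,0,0,3.1,0.22]]'
python3 -m jog '[[1.3,0,0,0,0,1.6,0.22],[0,0,0,0,0,0,0.22],[0,0,0,0,0,0,0.1],[0,0,0,0,0,0,-0.1],[0,0,0,0,0,0,-0.3],[0,0,0,0,0,0,-0.3],[0,0,0,0,0,0,-0.3]]'
python3 - <<'E'
from h import *
o=get_obs();print(np.round(o["eef_pos"],4),np.round(o["eef_rot"],4))
i=camera("wrist");cv2.imwrite("pics/w15.png",i)
E
```

```text
time_s: 19.47
eef_pos: [0.4747, 0.2085, 0.1141]
eef_rot: [-0.518, 0.528, -0.469, 0.482]
wrist_force: [-0.4, -0.6, -0.7]
opening: 0.389
time_s: 20.05
eef_pos: [0.4742, 0.2075, 0.1134]
eef_rot: [-0.524, 0.524, -0.475, 0.475]
wrist_force: [1.1, 0.9, 0.4]
opening: 0.649
[0.4742 0.2075 0.1134] [-0.5236  0.5237 -0.4752  0.4752]
```

View pics/w15.png

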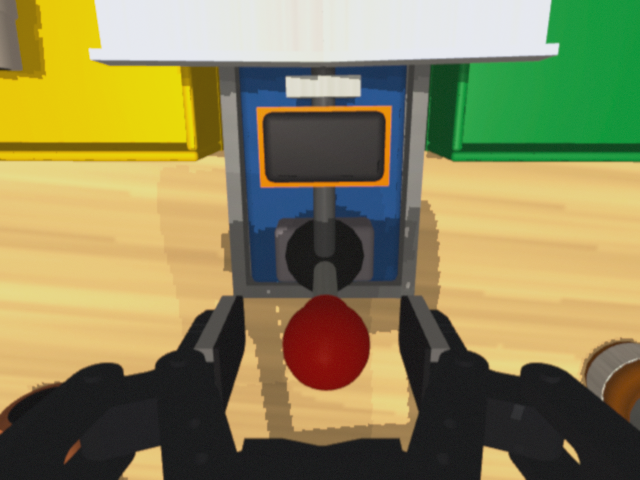

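Stick centred, tipper seated, knob free between the fingers. Raise clear and check.

```bash
python3 -m jog '[[0,-10,0,0,0,0,-0.3],[0,-25,0,0,0,0,-0.3],[0,-30,0,0,0,0,-0.3],[0,-30,0,0,0,0,-0.3],[0,-20,0,0,0,0,-0.3],[0,-8,0,0,0,0,-0.3],[0,0,0,0,0,0,-0.3],[0,0,0,0,0,0,-0.3]]'
python3 -m jog '[[0,0,0,0,0,0,-0.3],[0,0,0,0,0,0,-0.3],[0,0,0,0,0,0,-0.3],[0,0,0,0,0,0,-0.3],[0,0,0,0,0,0,-0.3],[0,0,0,0,0,0,-0.3]]'
python3 - <<'E'
from h import *
cv2.imwrite("pics/s16.png",camera("scene"));d=camera("side");cv2.imwrite("pics/d16.png",d)
crop(d,165,215,160,160,3.7,"pics/d16c.png")
E
```

```text
time_s: 20.77
eef_pos: [0.474, 0.2071, 0.2361]
eef_rot: [-0.523, 0.524, -0.475, 0.475]
wrist_force: [-0.5, 1.1, -0.8]
opening: 0.65
time_s: 21.27
eef_pos: [0.4742, 0.207, 0.2361]
eef_rot: [-0.523, 0.524, -0.476, 0.475]
wrist_force: [0.1, 0.4, -0.6]
opening: 0.652
```

View pics/s16.png

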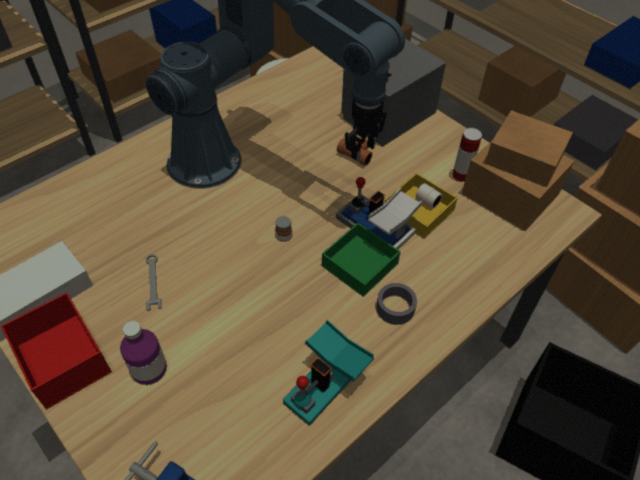

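View pics/d16c.png

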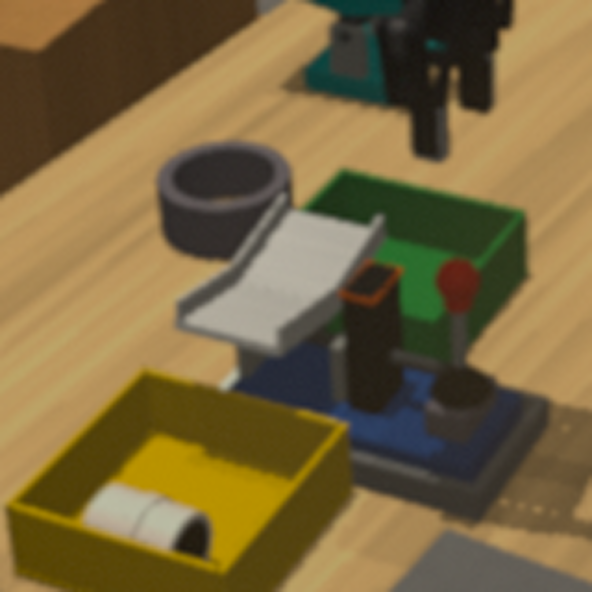

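```bash
python3 -c "
from bench import hand_in;print(hand_in())"
```

```text
the job is handed in; nothing more can be done
None
```

The job is handed in at about 21 s of the 61 s. The blue tipper is seated in its dock and the coupling is in the yellow bin.

- **Docking:** I gripped the tipper by its black handle and lifted it level. I lowered it into the pocket until the wrist force showed it resting on the floor, then let go. The coupling stayed on the tray throughout.
- **Tipping:** With the fingers loosely either side of the red knob, I leaned the stick about 0.4 rad towards the yellow bin and held it for about 3 s. That angle comes from the tool's 24.9° tilt less the finger play; I did not measure the stick itself. The coupling rolled into the yellow bin. I then brought the stick back to centre and raised the arm clear.

**Last checks:** The pictures show the coupling lying in the yellow bin, the stick upright, the tray level and the tipper square in the dock, with the gripper touching nothing. In the scene picture everything else looks where it was. Wrist forces stayed under about 10 N at every reading, and no check failed. My in-hand estimates of the grip position along the handle differed by up to 3 mm, but the tipper went into the pocket without catching.

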